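Close a casting mould in the ratchet clamp

ROBOT

A 6-joint arm with a two-finger parallel gripper is mounted at the origin on the work surface. World frame = base frame: x ahead of the robot, y to its left, z up, the work surface at z = 0. Lengths are in m, angles in rad, forces in N, time in s.
With the tool pointing down it reaches from about 0.25 to 0.725 m from the base axis. Payload 4 kg.
Tool frame: the origin (TCP) lies on the centre line of the jaws, within the pads' length; the fingertips stand 17 mm ahead of it and the grasp point (between the pads) lies 2 mm behind it; z points along the fingers, y is the line along which they close (so a half turn about z gives the same grasp; the last joint's range is limited). The gripper opens to 85 mm and grips with 20 to 120 N. Pads are 22 mm wide; open, the fingers measure 114 mm over their backs; the gripper's body (76 mm by 85 mm) begins 54 mm behind the grasp point. The pads swing forward as they close: fully open they stand 13 mm farther back than shut.
Start: joints at [-1.175, 0.241, 0.005, 1.335, 0, 1.571], TCP at [0.193, -0.461, 0.248] pointing down, gripper open.
Joint ranges: [-2.72, 2.72], [-1.05, 1.87], [-1.09, 1.28], [-1.99, 2.15], [-1.42, 1.44], [-3.14, 3.14]. Speed limits (rad/s): [2.79, 2.79, 3.14, 3.14, 3.14, 3.14].

INTERFACE

Orientations are given as a unit quaternion [x, y, z, w].
In Python, from workcell import get_obs, imaging, order gives the robot as it stands.
- The arm moves only by the tool apply_moves, never from a script. Its argument "targets" is a list that holds one entry, the list of rows, each a list of 5 numbers: the shift along the world's x, y, z in units of 40 mm (1.0 is 40 mm), then the turn about the world's z in degrees, then the gripper command: -1 is shut, 1 is fully open, values between are in proportion. In form: [[[dx, dy, dz, turn, fingers], ...]]. A call has 1 to 8 rows; each row shifts and turns the commanded pose from where the row before left it; what a row does not reach is not made up. A row lasts 1/12 s, in which the tool goes at most 41.7 mm and 7.16 degrees, less where a joint would pass 70% of its speed; a pose out of reach is approached as far as the arm can. A call is refused whole if a number of a shift passes 1 or a number of a turn 7.16, either way. A call with a gripper value outside its range is refused whole. The fingers move at their own pace and stop on an object; the grip force is fixed at half the most. Time passes only in rows, so rows that do not move let the fingers close. It gives the time, the measured TCP pose, the force, the opening and the grip force at its end, in the units of the state.
- get_obs(): the state, without advancing time (a new reading comes with each control period).
- imaging.camera(name): name is "side" or "top"; returns (picture, depth): 420x560x3 uint8, blue, green, red; 420x560 float32, m along the optical axis (not along the pixel's ray), 0 where there is no reading.
- imaging.get_calibration(name): a dict with "camera_matrix" (3x3 intrinsics, pixels), "k1" (the pictures are not rectified: a ray, as slopes to the right and down, at radius r is drawn at 1 + k1 r^2 times it, then the intrinsics apply), "eye" and "rotation" of the camera in the world. Camera axes: x right, y down, z forward; pixel columns grow to the right and rows downward; lengths in m; the calibration is good to about 2 mm. A picture is of the moment at which its call begins. get_calibration takes no time and is no camera call.
- order.job_done(): hands the job in; it is judged then, once.
The state is a dict: "clock": time; "joint_pos": joint angles; "joint_vel": joint speeds; "tau": joint torques, N m; "eef_pos": TCP position; "tool_rot": TCP orientation; "ft_force": force on the tool from outside, world axes, zero at the start; "ft_torque": the same for the moment, N m; "grip_width": finger opening in m; "grasp_force": force on a finger pad.
Only numpy, scipy, OpenCV 4.12 (cv2) and the standard library are available. Lean on these libraries where they do the work, as an engineer would, in place of code of your own. Each camera call takes 0.05 s, during which the arm holds its last target. There are 200 camera calls.

TASK

Get the plaster mould ready for casting: stand the loose half upright on the clamp bed between the sprung pad and the other half, with its casting face towards that half, setting it down without dropping it. Then swing the ratchet lever back and forth until the pad has pushed the two halves tightly shut and its springs are clearly squeezed by several millimetres but not bottomed out; swing the lever back to its rest, then slide the locking bolt fully in between the wheel's teeth and let go. Leave the pots, jar and brush alone.

Things in the scene. Friction and masses are not known exactly. Their poses are not given: they have to be found in the camera images.
- clamp: Grey bench clamp, fixed. Origin: on the bench under the bed; own +y is the clamping direction (pad to fixed half), z up. Bed: top 15 mm above the bench, 150 mm wide (x), y -80 to 180 mm. Two dark rails at x +-61 mm (12 mm wide, tops 30 mm high, y -35 to 180) leave 110 mm clear. Behind the pad a jaw (top 82 mm high) travels with the wheel.
- lever_pivot (a point): Point on the upright axis of lever and wheel, 92 mm above the bench, at the height of grip_mid.
- wheel (a joint): Steel ratchet wheel, 84 mm across, 12 saw teeth, 35 to 47 mm above the bench, upright axis at clamp x 0, y -165 mm. Radians, 0 at the start, growing counter-clockwise from above; one notch is 0.524 and drives the pad 12 mm towards the fixed half. A spring pawl on the frame keeps it from turning back.
- lever (a joint): Ratchet lever: flat grey arm (top 58 mm high), grip 130 mm from the axis. Radians: 0 at rest (arm towards -160 degrees in the clamp frame), stop at 1.25, counter-clockwise from above. The forward (growing) stroke takes the wheel along after about 0.07 rad play, the return leaves it. From 0 to past 1.15 and back: two notches. Under 6 N at the grip. Stays where left; may start anywhere.
- grip_mid (a point): Middle of the upright black grip on the lever's end, a freely revolving round sleeve 24 mm thick from 65 to 123 mm above the bench (this point: 92 mm). Can be held from above without turning the gripper along, or pushed.
- pad_face (a point): Centre of the front of the sprung wooden pressure pad (80 mm wide, 50 mm high, 12 mm thick), 60 mm above the bench. It looks to clamp +y and moves that way 12 mm a notch. At the start it stands at clamp y -30 mm, 105 to 125 mm from the fixed half's face.
- pad (a joint): How far the pad is pushed back on its springs, m: 0 free, 0.036 bottomed. 7.5 N at 0, plus 0.5 N per mm: sliding the loose half along the bed hardly moves it, squeezing the closed mould does. When the lever returns, the wheel may spring back by up to 3 mm of this.
- fixed_half: Fixed plaster mould half with a grey bracket behind it, standing on the bed, 100 mm wide (x), 45 mm thick (y), 90 mm high. Origin: centre of its underside (15 mm above the bench); axes as the clamp's. Its casting face looks to -y, towards the pad.
- fixed_face (a point): Centre of the fixed half's casting face, 60 mm above the bench.
- loose_half: Loose plaster mould half, 100 x 45 x 90 mm (x, y, z), about 0.5 kg, standing upright on the bench at the start. Origin: centre of its underside; the casting face (dark handle-shaped hollow, half pour gate beside it in the top) is its +y side. Hold it across its 45 mm thickness.
- loose_face (a point): Centre of the loose half's casting face, 45 mm above its underside.
- bolt (a joint): Locking bolt, m: 0 drawn, 0.018 fully in between two teeth. Slides horizontally straight towards the wheel axis (direction 133.7 degrees in the clamp frame) against about 3 N of friction and stays where it is left. It only enters when the wheel rests on its pawl, as it does when the lever is back and the mould is squeezed.
- bolt_knob (a point): Middle of the bolt's upright round steel knob, 16 mm thick, from 46 to 94 mm above the bench (this point 84 mm). With the bolt drawn it stands 80 mm from the wheel axis, in the direction -46.3 degrees in the clamp frame.
- mug: Bystander: bisque mug, 76 mm wide, 85 mm high. Origin: centre of its underside.
- bowl: Bystander: bisque bowl, 120 mm wide, 50 mm high. Origin: centre of its underside.
- jar: Bystander: glass jar with white cap, 66 mm wide, 95 mm high. Origin: centre of its underside.
- brush: Bystander: brush lying on the bench. Origin: at its underside near the middle; lies along its own x.
Mind the look-alikes: they are no part of the job. Leave any red look-alike of the loose_half alone.

How it is judged:
On the way, in this order (a step that is already met when the one before it is completed fails the run):
1. the loose half stands on the bed between pad and fixed half, casting face towards the fixed half, let go (height (world z) of loose_half between 0.012 and 0.018 m and angle between loose_half's own z axis and vertical below 0.05 rad and x of loose_face in the frame of clamp between -0.01 and 0.01 m and y of loose_face in the frame of fixed_face between -0.09 and 0.002 m and y of fixed_half in the frame of loose_half above 0.04 m and contact force between the fingers and loose_half below 0.1 N), for 0.2 s.
2. pumped until the pad squeezes the closed halves (springs in by more than 4 mm), the lever on its way (past 0.3 rad) (value of joint pad above 0.004 m and distance between loose_face and fixed_face below 0.009 m and value of joint lever above 0.3 rad), for 0.1 s.
3. the lever is back at its rest, the mould still squeezed (value of joint lever below 0.2 rad and value of joint pad above 0.004 m), for 0.1 s.
4. the locking bolt is fully in (value of joint bolt above 0.015 m), for 0.1 s.
At the end, for the whole second after the job is handed in: Loose half upright (0.05 rad) on the bed, its casting face shut on the fixed half's (centres within 9 mm, parallel within 0.05 rad), pad springs in by more than 4 mm, lever below 0.2 rad, bolt in by more than 15 of 18 mm, all released and at rest (all of step 3 and distance between loose_face and fixed_face below 0.009 m and angle between the y axis of loose_half and the y axis of fixed_half, either way round below 0.05 rad and angle between loose_half's own z axis and vertical below 0.05 rad and height (world z) of loose_half below 0.018 m and value of joint bolt above 0.015 m and linear speed of loose_half below 0.01 m/s); the robot touches nothing.
It fails at once if the pad's springs are bottomed out (in by more than 34 mm) (value of joint pad above 0.034 m).
It fails at once if the loose half is tipped over (angle between loose_half's own z axis and vertical above 0.6 rad).
It fails at once if the loose half is dropped (falls faster than 0.5 m/s out of the fingers) (linear speed of loose_half above 0.5 m/s and contact force between the fingers and loose_half below 0.1 N).
It fails at once if the mug, bowl, jar or brush is moved by more than 30 mm (distance of any of mug, bowl, jar, brush from where it was at the start of the episode above 0.03 m).
It also fails if it takes over 72 s, if anything falls off the work surface, if the arm or the gripper's body presses on something with over 40 N, if the wrist force passes 120 N, or if a joint passes its speed limit or range.

## Working session

There is one attempt and no reset: what is moved stays moved. The work goes in short steps, Python scripts to look and compute and a tool call to move; the robot and the scene stay as the last step left them, time stands still between calls to the robot, and variables do not carry over. Pictures are saved under pics/ and viewed, at most 10 in all, crops included, and the job is handed in when it is done.

Besides the shell and the picture viewer there is one more tool, called as name(argument=value, ...), one argument or row to a line, values as JSON. apply_moves: Moves the arm, as the interface text tells. Its arguments: {"type":"object","properties":{"targets":{"type":"array","items":{"type":"array","items":{"type":"array","items":{"type":"number"}}}}},"required":["targets"]}

```bash
mkdir -p pics; cat > h.py <<'E'
import numpy as np, cv2
from workcell import get_obs, imaging, order
def cloud(name):
    im,d=imaging.camera(name); c=imaging.get_calibration(name)
    K=np.array(c["camera_matrix"],float); k=c["k1"]
    v,u=np.mgrid[0:420,0:560].astype(np.float32)
    p=cv2.undistortPoints(np.stack([u.ravel(),v.ravel()],1).reshape(-1,1,2).astype(float),K,np.array([k,0,0,0,0.])).reshape(420,560,2)
    P=np.dstack([p[...,0]*d,p[...,1]*d,d])
    W=P@np.array(c["rotation"]).T+np.array(c["eye"])
    W[d==0]=np.nan
    return im,W
E
python3 - <<'E'
from h import *
for n in("top","side"):
    im,W=cloud(n); cv2.imwrite(f"pics/{n}0.png",cv2.resize(im,(800,600))); np.save(f"{n}0.npy",W); cv2.imwrite(f"{n}0raw.png",im)
    c=imaging.get_calibration(n);print(n,c["eye"],c["rotation"],c["k1"])
print(get_obs())
E
```

```text
Traceback (most recent call last):
  File "h.py", line 9, in cloud
    W=P@np.array(c["rotation"]).T+np.array(c["eye"])
      ~^~~~~~~~~~~~~~~~~~~~~~~~~~
ValueError: matmul: Input operand 1 has a mismatch in its core dimension 0, with gufunc signature (n?,k),(k,m?)->(n?,m?) (size 4 is different from 3)
```

Rotation is a quaternion.

```bash
sed -i 's/W=P@np.array(c\["rotation"\]).T/W=P@Rotation.from_quat(c["rotation"]).as_matrix().T/; 1a from scipy.spatial.transform import Rotation' h.py
python3 - <<'E'
from h import *
for n in("top","side"):
    im,W=cloud(n); cv2.imwrite(f"pics/{n}0.png",cv2.resize(im,(800,600))); np.save(f"{n}0.npy",W); cv2.imwrite(f"{n}0raw.png",im)
    c=imaging.get_calibration(n);print(n,c["eye"],c["rotation"],c["k1"])
    z=W[...,2]; print(np.nanmedian(z), np.nanpercentile(z,[5,95]))
print(get_obs())
E
```

```text
top [0.39280321 0.07513896 1.15489007] [-0.70378959  0.706335   -0.04616866  0.06032856] -0.12472050279067758
0.0009967303345804757 [-0.74675341  0.08066326]
side [0.40539973 0.90614761 0.59404092] [-0.06554623  0.87687466 -0.47398508  0.04618076] -0.03624447924440189
-0.00013884148652010264 [-0.42258625  0.32318586]
{'clock': 0.15, 'joint_pos': array([-1.17499217e+00,  2.41247416e-01,  3.98862458e-03,  1.33521335e+00,
       -1.76706225e-05,  1.57077532e+00]), 'joint_vel': array([ 0.00101061, -0.00273805,  0.00603406, -0.00093304,  0.00109887,
       -0.00134904]), 'tau': array([ 7.65669392e-04, -3.72635329e+01,  2.52638501e+01,  1.23683800e-02,
        9.50846356e-06, -1.20768121e-05]), 'eef_pos': array([ 0.19258607, -0.46090405,  0.24759651]), 'tool_rot': array([ 9.80478803e-01,  1.96623029e-01, -1.73397601e-04, -8.19817384e-04]), 'ft_force': array([ 0.12818748, -0.10931791,  0.74702804]), 'ft_torque': array([-0.04183089, -0.04028348, -0.00401683]), 'grasp_force': 0.0, 'grip_width': 0.08551644335222709}
```

View pics/top0.png

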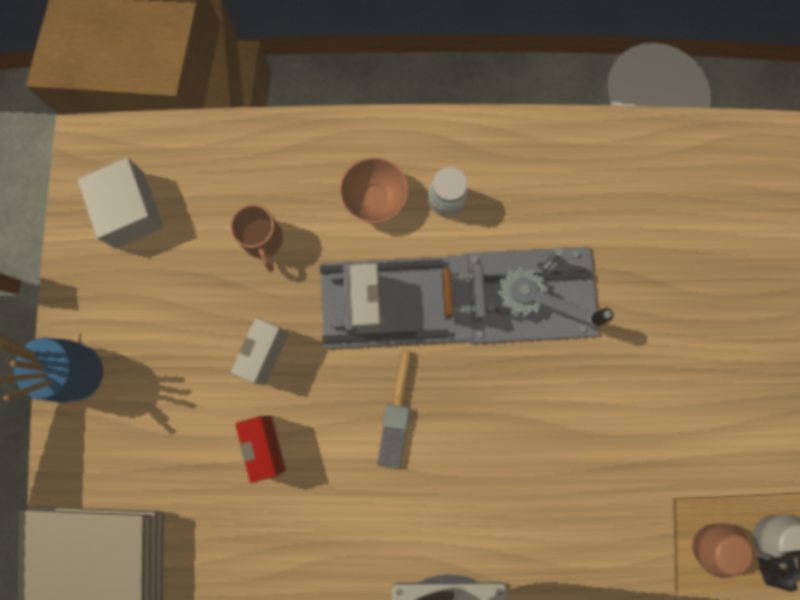

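View pics/side0.png

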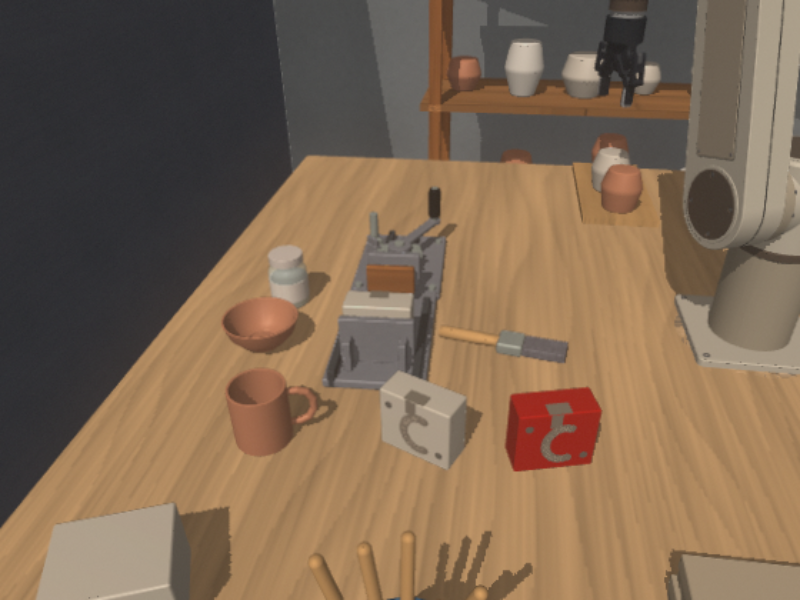

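The top view shows the loose half at about (258,350), with its gate on the left (world +y), so it already roughly faces the right way. The red look-alike is at (260,448). The fixed half is at (364,295), the pad at (448,292), the wheel axis at about (523,290), the bolt knob at about (550,263) and the grip at (602,317). The brush lies at (400,410). Next I'll measure these.

```bash
cat > meas.py <<'E'
from h import *
W=np.load("top0.npy")
def reg(x0,x1,y0,y1,zlo,zhi,Wm=W):
    a=Wm[int(y0*.7):int(y1*.7),int(x0*.7):int(x1*.7)].reshape(-1,3)
    return a[(a[:,2]>zlo)&(a[:,2]<zhi)]
def rect(n,*a):
    p=reg(*a); r=cv2.minAreaRect((p[:,:2]*1000).astype(np.float32))
    print(n,len(p),"z",np.median(p[:,2]).round(4),"c",np.round(r[0],1),"s",np.round(r[1],1),"ang",round(r[2],2))
rect("loose",220,300,310,390,.08,.1)
rect("fixed",335,385,255,335,.098,.112)
rect("pad",435,460,255,330,.075,.095)
rect("jaw",465,490,255,330,.075,.095)
rect("bed",300,620,240,355,.010,.020)
rect("rails",310,460,250,350,.026,.034)
rect("grip",585,620,300,330,.112,.130)
rect("arm",540,600,280,320,.052,.064)
rect("knob",530,570,240,285,.080,.100)
rect("wheel",490,550,260,320,.042,.050)
rect("hub",490,550,260,320,.050,.08)
rect("base",300,620,240,355,.004,.060)
rect("brush",370,420,340,475,.006,.06)
E
python3 meas.py
python3 - <<'E'
from h import *
a=cv2.imread("top0raw.png")[165:250,330:440]; cv2.imwrite("pics/c1.png",cv2.resize(a,None,fx=7,fy=7,interpolation=cv2.INTER_CUBIC))
E
```

```text
loose 844 z 0.0916 c [483.8 317.5] s [47.  99.1] ang 65.22
fixed 845 z 0.1062 c [571.8 136.8] s [100.4  45.4] ang 2.83
pad 181 z 0.0852 c [578.    1.3] s [78.4 12.2] ang 2.63
jaw 218 z 0.0826 c [580.7 -48.4] s [88.2 14.9] ang 2.49
bed 6676 z 0.0147 c [574.7 -22.2] s [168.7 480.8] ang 4.02
rails 712 z 0.0306 c [573.3 109.5] s [135.1 213.8] ang 2.97
grip 73 z 0.1229 c [ 534.6 -245.7] s [19.5 20.1] ang 45.18
arm 317 z 0.0585 c [ 556.8 -193.4] s [97.8 26.2] ang 62.5
knob 44 z 0.0936 c [ 643.1 -181.5] s [14.6 14.1] ang 60.63
wheel 465 z 0.0472 c [ 593.2 -122.8] s [98.5 99.1] ang 86.15
hub 459 z 0.0591 c [ 584.3 -119.3] s [ 79.  109.1] ang 13.75
base 10217 z 0.0156 c [584.8 -26.6] s [570.7 203.2] ang 89.75
brush 1227 z 0.0189 c [399.   91.1] s [ 84.  220.1] ang 89.98
```

View pics/c1.png

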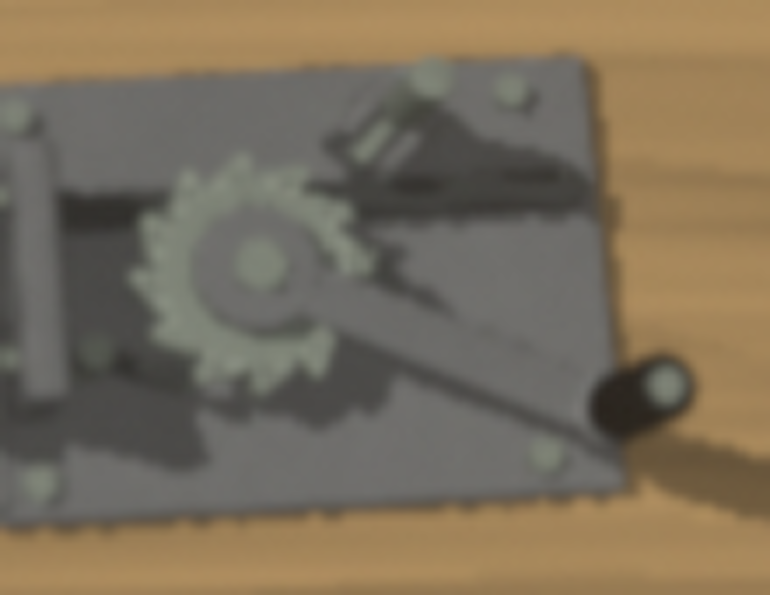

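The crop shows the wheel hub at about (262,265), the bolt knob at (432,75) and the grip top at (668,385). All of it fits clamp yaw ≈ 2.75° and origin ≈ (576, 37) mm. The lever stands at about 0.78 rad and the face gap is about 107 mm. Next I go over to the loose half.

apply_moves(
  targets=[
    [[0.33, 0.885, 0, 6, 1], [0.33, 0.885, 0, 6, 1], [0.33, 0.885, 0, 6, 1], [0.33, 0.885, 0, 6, 1], [0.33, 0.885, 0, 6, 1], [0.33, 0.885, 0, 6, 1], [0.33, 0.885, 0, 6, 1], [0.33, 0.885, 0, 6, 1]],
  ],
)

```text
clock: 0.82
eef_pos: [0.2983, -0.1764, 0.2482]
tool_rot: [0.814, 0.58, 0.0, 0.0]
ft_force: [1.4, -0.7, 0.5]
grip_width: 0.0848
grasp_force: 0.0
```

apply_moves(
  targets=[
    [[0.33, 0.885, 0, 6, 1], [0.33, 0.885, 0, 6, 1], [0.33, 0.885, 0, 6, 1], [0.33, 0.885, 0, 6, 1], [0.33, 0.885, 0, 6, 1], [0.33, 0.885, 0, 6, 1], [0.33, 0.885, 0, 6, 1], [0.33, 0.885, 0, 6, 1]],
  ],
)

```text
clock: 1.48
eef_pos: [0.404, 0.1071, 0.2482]
tool_rot: [0.507, 0.862, -0.0, 0.0]
ft_force: [0.8, -0.4, 0.5]
grip_width: 0.0856
grasp_force: 0.0
```

apply_moves(
  targets=[
    [[0.33, 0.885, 0, 6, 1], [0.33, 0.885, 0, 6, 1], [0.33, 0.885, -0.3, 6, 1], [0.33, 0.885, -0.3, 6, 1], [0.33, 0.885, -0.5, 6, 1], [0.33, 0.885, -0.5, 6, 1], [0, 0, 0, 0, 1], [0, 0, 0, 0, 1]],
  ],
)

```text
clock: 2.15
eef_pos: [0.4812, 0.3164, 0.1815]
tool_rot: [0.218, 0.976, -0.003, -0.002]
ft_force: [0.3, 0.0, 0.1]
grip_width: 0.0853
grasp_force: 0.0
```

```bash
cat >> h.py <<'E'
def pose():
    o=get_obs(); R=Rotation.from_quat(o["tool_rot"]).as_matrix(); y=R[:,1]
    print("t",round(o["clock"],2),"p",np.round(o["eef_pos"]*1000,1),"yang",round(np.degrees(np.arctan2(y[1],y[0])),2),"zax",np.round(R[:,2],3),"q",np.round(o["joint_pos"],2),"F",np.round(o["ft_force"],1),"w",round(o["grip_width"]*1000,1),"g",round(float(o["grasp_force"]),1))
E
python3 - <<'E'
from h import *
pose()
W=np.load("top0.npy")
p=W[217:273,154:210].reshape(-1,3)
for lo in(.086,.089):
    q=p[(p[:,2]>lo)&(p[:,2]<.1)]; print(cv2.minAreaRect((q[:,:2]*1000).astype(np.float32)))
E
```

```text
t 2.15 p [481.2 316.4 181.5] yang 64.79 zax [-0.006 -0.004 -1.   ] q [ 0.58  0.43  0.1   1.25 -0.    1.02] F [0.3 0.  0.1] w 85.3 g 0.0
((483.7691955566406, 317.4720764160156), (47.042198181152344, 99.05913543701172), 65.21809387207031)
((483.9576110839844, 317.3851013183594), (47.042198181152344, 97.88755798339844), 65.21809387207031)
```

apply_moves(
  targets=[
    [[0.06, 0.02, -0.4, 0.4, 1], [0, 0, -0.4, 0, 1], [0, 0, -0.4, 0, 1], [0, 0, -0.4, 0, 1], [0, 0, -0.4, 0, 1], [0, 0, -0.4, 0, 1], [0, 0, -0.3, 0, 1], [0, 0, -0.1, 0, 1]],
  ],
)

```text
clock: 2.82
eef_pos: [0.484, 0.3146, 0.0728]
tool_rot: [0.217, 0.976, -0.001, -0.001]
ft_force: [-0.6, 0.3, -0.1]
grip_width: 0.0854
grasp_force: 0.0
```

apply_moves(
  targets=[
    [[0, 0, 0, 0, -1], [0, 0, 0, 0, -1], [0, 0, 0, 0, -1], [0, 0, 0, 0, -1], [0, 0, 0, 0, -1], [0, 0, 0, 0, -1], [0, 0, 0, 0, -1], [0, 0, 0, 0, -1]],
  ],
)

```text
clock: 3.48
eef_pos: [0.4856, 0.3162, 0.0751]
tool_rot: [0.216, 0.976, 0.0, 0.001]
ft_force: [-1.3, -2.9, 6.0]
grip_width: 0.0443
grasp_force: 61.4
```

```bash
python3 -c "
from h import *
pose()"
```

```text
t 3.48 p [485.6 316.2  75.1] yang 65.06 zax [ 0.002  0.    -1.   ] q [ 0.58  0.52 -0.05  1.   -0.    1.01] F [-1.3 -2.9  6. ] w 44.3 g 61.4
```

apply_moves(
  targets=[
    [[0, 0, 0.2, 0, -1], [0, 0, 0.4, 0, -1], [0, 0, 0.7, 0, -1], [0, 0, 0.8, 0, -1], [0, 0, 0.8, 0, -1], [0, 0, 0.5, 0, -1], [0, 0, 0.2, 0, -1], [0, 0, 0, 0, -1]],
  ],
)

```text
clock: 4.15
eef_pos: [0.4856, 0.3171, 0.2193]
tool_rot: [0.216, 0.976, 0.001, 0.001]
ft_force: [0.5, -0.0, -5.2]
grip_width: 0.0444
grasp_force: 62.9
```

apply_moves(
  targets=[
    [[0.2, -0.6, 0, 3.5, -1], [0.3, -0.8, 0, 3.5, -1], [0.3, -0.9, 0, 3.5, -1], [0.3, -0.9, 0, 3.5, -1], [0.3, -0.9, 0, 3.5, -1], [0.3, -0.9, 0, 3.5, -1], [0.3, -0.8, 0, 3.5, -1], [0.2, -0.6, 0, 3, -1]],
  ],
)

```text
clock: 4.82
eef_pos: [0.572, 0.0573, 0.2141]
tool_rot: [-0.023, 1.0, -0.001, -0.003]
ft_force: [1.2, 1.0, -6.2]
grip_width: 0.0441
grasp_force: 63.2
```

apply_moves(
  targets=[
    [[0, 0, 0, 0, -1], [0, 0, 0, 0, -1], [0, 0, 0, 0, -1]],
  ],
)

```text
clock: 5.07
eef_pos: [0.5715, 0.0604, 0.2149]
tool_rot: [-0.022, 1.0, 0.0, -0.002]
ft_force: [-0.6, -0.1, -6.4]
grip_width: 0.0443
grasp_force: 63.6
```

```bash
python3 -c "
from h import *
pose()
for n in('side',):
    im,W=cloud(n); cv2.imwrite('pics/s1.png',cv2.resize(im,(800,600))); np.save('s1.npy',W)
pose()"
```

```text
t 5.07 p [571.5  60.4 214.9] yang 92.53 zax [-0.005  0.    -1.   ] q [0.1  0.41 0.15 1.32 0.   0.06] F [-0.6 -0.1 -6.4] w 44.3 g 63.6
t 5.12 p [571.7  61.  215.4] yang 92.6 zax [-0.004  0.    -1.   ] q [0.11 0.41 0.15 1.32 0.   0.06] F [-0.8 -0.3 -6.9] w 44.3 g 63.6
```

View pics/s1.png

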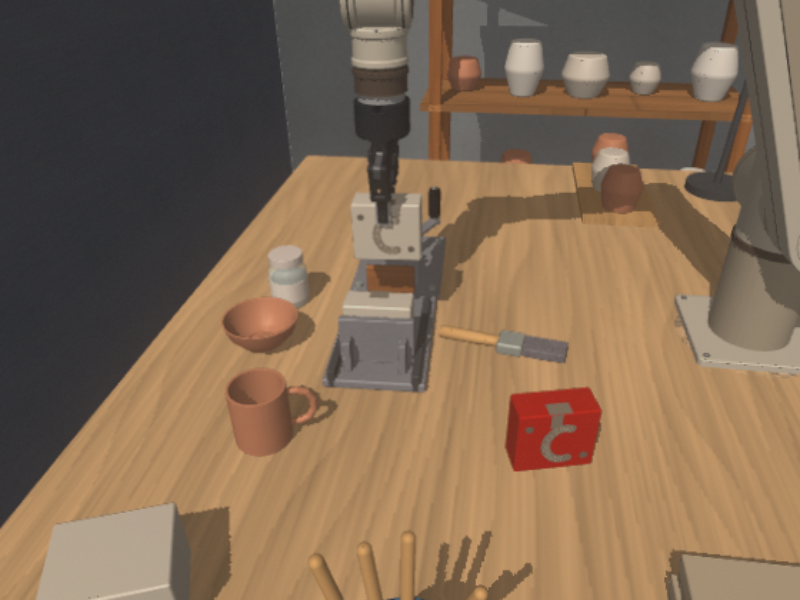

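The half hangs upright in the gripper at about (387,226), casting face towards the fixed half (378,305). Next I measure its held pose from the depth.

```bash
python3 - <<'E'
from h import *
W=np.load('s1.npy')
a=W[int(193*.7):int(262*.7),int(348*.7):int(426*.7)].reshape(-1,3)
m=np.median(a[(a[:,1]>.06)&(a[:,1]<.1)],0);print(m)
a=a[(abs(a[:,1]-.083)<.008)]
print(len(a))
c=np.median(a,0); 
for _ in range(4):
    A=np.c_[a[:,0],a[:,2],np.ones(len(a))]; k=np.linalg.lstsq(A,a[:,1],rcond=None)[0]; r=a[:,1]-A@k; a=a[abs(r)<max(.0015,2*r.std())]
print("normal slopes dy/dx,dy/dz",k[:2],"yaw",np.degrees(np.arctan(k[0])),"n",len(a))
uv=a[:,[0,2]]*1000
print(cv2.minAreaRect(uv.astype(np.float32)), np.percentile(uv,[0.5,99.5],axis=0), "y at 571:",k@[.5715,.2,1])
for zz in (150,170,190,205): 
    s=uv[abs(uv[:,1]-zz)<4]; print(zz,s[:,0].min(),s[:,0].max())
E
```

```text
[0.56493867 0.08228836 0.19012671]
1731
normal slopes dy/dx,dy/dz [0.06468984 0.01977086] yaw 3.7012973236522293 n 1460
((568.1970825195312, 184.5817108154297), (99.16685485839844, 89.40142822265625), 0.1999216228723526) [[518.87856376 141.00251297]
 [616.87129553 228.16104358]] y at 571: 0.08287402615743668
150 519.0834573648118 617.5229888644234
170 518.6729257037694 615.9320771289163
190 518.59342969878 617.3236356188936
205 518.6611221262182 614.3122109613101
```

```bash
python3 - <<'E'
from h import *
W=np.load('s1.npy')
a=W[int(288*.7):int(325*.7),int(335*.7):int(425*.7)].reshape(-1,3)
a=a[(a[:,2]>.098)&(a[:,2]<.112)&(a[:,1]<.17)&(a[:,1]>.1)]
print(len(a),np.median(a[:,2]),cv2.minAreaRect((a[:,:2]*1000).astype(np.float32)))
E
```

```text
669 0.10462442680735207 ((572.124267578125, 138.76040649414062), (100.44335174560547, 49.381038665771484), 1.590130090713501)
```

apply_moves(
  targets=[
    [[0.07, 0, -0.2, 0, -1], [0.07, 0, -0.4, 0, -1], [0, 0, -0.4, 0, -1], [0, 0, -0.4, 0, -1], [0, 0, -0.4, 0, -1], [0, 0, -0.4, 0, -1], [0, 0, -0.2, 0, -1], [0, 0, 0, 0, -1]],
  ],
)

```text
clock: 5.78
eef_pos: [0.5763, 0.0613, 0.1182]
tool_rot: [-0.023, 1.0, -0.0, -0.003]
ft_force: [-0.8, 0.3, -6.9]
grip_width: 0.0441
grasp_force: 63.4
```

```bash
python3 -c "
from h import *
pose()"
```

```text
t 5.78 p [576.3  61.3 118.2] yang 92.67 zax [-0.006 -0.001 -1.   ] q [0.11 0.48 0.01 1.1  0.   0.06] F [-0.8  0.3 -6.9] w 44.1 g 63.4
```

apply_moves(
  targets=[
    [[0.03, 0, -0.15, 0, -1], [0, 0, -0.15, 0, -1], [0, 0, -0.15, 0, -1], [0, 0, -0.1, 0, -1], [0, 0, -0.05, 0, -1], [0, 0, 0, 0, -1]],
  ],
)

```text
clock: 6.28
eef_pos: [0.5794, 0.0603, 0.0968]
tool_rot: [-0.022, 1.0, -0.0, -0.0]
ft_force: [0.0, -0.3, -6.5]
grip_width: 0.0443
grasp_force: 63.6
```

```bash
python3 -c "
from h import *
pose()"
```

```text
t 6.28 p [579.4  60.3  96.8] yang 92.57 zax [-0.001 -0.    -1.   ] q [ 0.1   0.51 -0.01  1.05 -0.    0.06] F [ 0.  -0.3 -6.5] w 44.3 g 63.6
```

apply_moves(
  targets=[
    [[-0.04, 0, -0.04, 0, -1], [0, 0, -0.04, 0, -1], [0, 0, -0.03, 0, -1], [0, 0, -0.03, 0, -1], [0, 0, 0, 0, -1], [0, 0, 0, 0, -1]],
  ],
)

```text
clock: 6.78
eef_pos: [0.5781, 0.0605, 0.0917]
tool_rot: [-0.022, 1.0, -0.0, -0.0]
ft_force: [-0.4, -0.2, -6.2]
grip_width: 0.0445
grasp_force: 63.6
```

```bash
python3 -c "
from h import *
pose()"
```

```text
t 6.78 p [578.1  60.5  91.7] yang 92.58 zax [-0. -0. -1.] q [ 0.1   0.51 -0.02  1.04 -0.    0.06] F [-0.4 -0.2 -6.2] w 44.5 g 63.6
```

apply_moves(
  targets=[
    [[0, 0, -0.03, 0, -1], [0, 0, -0.03, 0, -1], [0, 0, 0, 0, -1], [0, 0, 0, 0, -1]],
  ],
)

```text
clock: 7.12
eef_pos: [0.5784, 0.0604, 0.0902]
tool_rot: [-0.022, 1.0, 0.0, 0.001]
ft_force: [-2.4, -0.3, 0.4]
grip_width: 0.0441
grasp_force: 64.1
```

```bash
python3 -c "
from h import *
pose()"
```

```text
t 7.12 p [578.4  60.4  90.2] yang 92.57 zax [ 0.001  0.    -1.   ] q [ 0.1   0.51 -0.03  1.03 -0.    0.06] F [-2.4 -0.3  0.4] w 44.1 g 64.1
```

Touchdown at the expected height. Now I release with a limited opening and lift.

apply_moves(
  targets=[
    [[0, 0, 0, 0, 0.2], [0, 0, 0, 0, 0.3], [0, 0, 0, 0, 0.35], [0, 0, 0, 0, 0.35], [0, 0, 0, 0, 0.35], [0, 0, 0.1, 0, 0.35], [0, 0, 0.2, 0, 0.35], [0, 0, 0.3, 0, 0.35]],
  ],
)

```text
clock: 7.78
eef_pos: [0.5774, 0.0604, 0.1131]
tool_rot: [-0.023, 1.0, -0.0, -0.001]
ft_force: [0.1, 0.0, -0.0]
grip_width: 0.0574
grasp_force: 0.0
```

apply_moves(
  targets=[
    [[0, 0, 0.5, 0, 0.35], [0, 0, 0.5, 0, 0.35], [0, 0, 0.7, 0, 0.35], [0, 0, 0.7, 0, 0.35], [0, -0.5, 0.6, 0, 0.35], [0, -0.8, 0.3, 0, 0.35], [0, -0.8, 0, 0, 0.35], [0, -0.8, 0, 0, 0.35]],
  ],
)

```text
clock: 8.45
eef_pos: [0.579, -0.0564, 0.2481]
tool_rot: [-0.023, 1.0, -0.0, 0.002]
ft_force: [0.6, 0.1, -1.2]
grip_width: 0.0575
grasp_force: 0.0
```

```bash
python3 - <<'E'
from h import *
pose()
im,W=cloud('side'); cv2.imwrite('pics/s2.png',cv2.resize(im[150:290,210:350],(600,600),interpolation=cv2.INTER_CUBIC)); np.save('s2.npy',W)
for nm,(r0,r1) in dict(fixed=(.115,.175),loose=(.02,.1)).items():
    a=W[150:290,210:350].reshape(-1,3); a=a[(a[:,2]>.098)&(a[:,2]<.112)&(a[:,1]>r0)&(a[:,1]<r1)&(a[:,0]>.5)&(a[:,0]<.65)]
    print(nm,len(a),np.median(a[:,2]),cv2.minAreaRect((a[:,:2]*1000).astype(np.float32)))
E
```

```text
t 8.45 p [579.  -56.4 248.1] yang 92.66 zax [ 0.005 -0.001 -1.   ] q [-0.1   0.4   0.23  1.4  -0.   -0.14] F [ 0.6  0.1 -1.2] w 57.5 g 0.0
fixed 669 0.10462216877245833 ((571.9873657226562, 138.57154846191406), (100.10116577148438, 46.565547943115234), 1.7840129137039185)
loose 545 0.10460321823753616 ((576.740478515625, 60.74855041503906), (100.56910705566406, 47.21464157104492), 4.330344200134277)
```

View pics/s2.png

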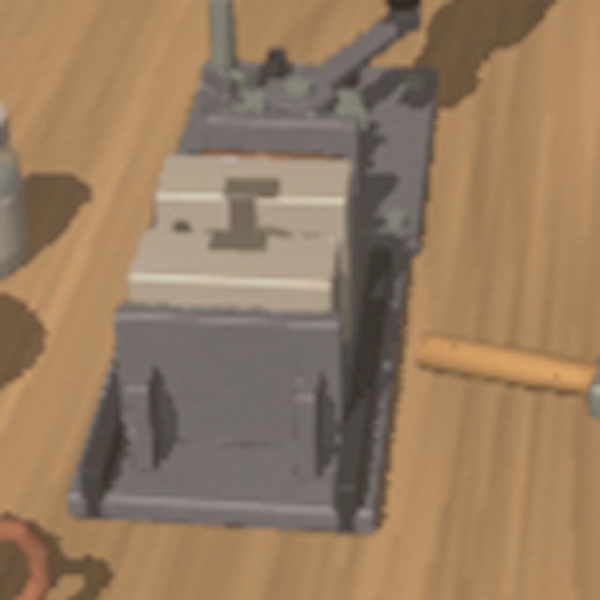

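The loose half stands flush on the bed, centred to within about 2 mm, with its gate meeting the fixed half's at (240,215). Now I go to the lever grip.

apply_moves(
  targets=[
    [[-0.16, -0.68, -0.2, 0, 1], [-0.16, -0.68, -0.25, 0, 1], [-0.16, -0.68, -0.25, 0, 1], [-0.16, -0.68, -0.25, 0, 1], [-0.16, -0.68, -0.25, 0, 1], [-0.16, -0.68, -0.25, 0, 1], [-0.16, -0.67, -0.2, 0, 1], [0, 0, 0, 0, 1]],
  ],
)

```text
clock: 9.17
eef_pos: [0.5311, -0.2496, 0.1779]
tool_rot: [-0.02, 1.0, -0.001, -0.001]
ft_force: [-0.1, 0.1, -0.6]
grip_width: 0.085
grasp_force: 0.0
```

```bash
python3 - <<'E'
from h import *
pose()
im,W=cloud('side')
a=W.reshape(-1,3); a=a[(a[:,2]>.07)&(a[:,2]<.122)&(a[:,0]>.49)&(a[:,0]<.57)&(a[:,1]<-.2)&(a[:,1]>-.29)]
print("grip",len(a),np.median(a,0),np.percentile(a,[2,98],axis=0))
a=W.reshape(-1,3); a=a[(a[:,2]>.07)&(a[:,2]<.092)&(a[:,0]>.61)&(a[:,0]<.67)&(a[:,1]<-.14)&(a[:,1]>-.22)]
print("knob",len(a),np.median(a,0),np.percentile(a,[2,98],axis=0))
E
```

```text
t 9.17 p [ 531.1 -249.6  177.9] yang 92.25 zax [-0.003 -0.001 -1.   ] q [-0.44  0.45  0.12  1.24 -0.   -0.48] F [-0.1  0.1 -0.6] w 85.0 g 0.0
grip 155 [ 0.53351107 -0.23766165  0.09776222] [[ 0.52320609 -0.24925791  0.0719456 ]
 [ 0.54610674 -0.23074888  0.121673  ]]
knob 45 [ 0.64161471 -0.17723458  0.08183113] [[ 0.63603946 -0.18184273  0.07110232]
 [ 0.65039283 -0.17265512  0.09169306]]
```

apply_moves(
  targets=[
    [[0.07, 0.08, -0.3, 0, 1], [0, 0, -0.4, 0, 1], [0, 0, -0.4, 0, 1], [0, 0, -0.4, 0, 1], [0, 0, -0.4, 0, 1], [0, 0, -0.1, 0, 1], [0, 0, 0, 0, 1], [0, 0, 0, 0, 1]],
  ],
)

```text
clock: 9.88
eef_pos: [0.5368, -0.2419, 0.1003]
tool_rot: [-0.023, 1.0, -0.0, 0.0]
ft_force: [0.7, 0.2, 0.5]
grip_width: 0.0855
grasp_force: 0.0
```

apply_moves(
  targets=[
    [[0, 0, 0, 0, 0], [0, 0, 0, 0, -1], [0, 0, 0, 0, -1], [0, 0, 0, 0, -1], [0, 0, 0, 0, -1], [0, 0, 0, 0, -1], [0, 0, 0, 0, -1], [0, 0, 0, 0, -1]],
  ],
)

```text
clock: 10.55
eef_pos: [0.5365, -0.2436, 0.1004]
tool_rot: [-0.022, 1.0, -0.001, 0.001]
ft_force: [-2.0, -4.0, 5.0]
grip_width: 0.0225
grasp_force: 58.5
```

```bash
python3 - <<'E'
from h import *
pose()
c=np.array([584.2,-127.5]); d=get_obs()["eef_pos"][:2]*1000-c
a=np.degrees(np.arctan2(d[1],d[0])); print(np.hypot(*d),a,"lever",np.radians(a+157.25))
E
```

```text
t 10.55 p [ 536.5 -243.6  100.4] yang 92.53 zax [ 0.001 -0.003 -1.   ] q [-0.43  0.51  0.01  1.06 -0.   -0.47] F [-2. -4.  5.] w 22.5 g 58.5
125.4906501636593 -112.33259017372298 lever 0.7839566929361882
```

```bash
python3 - <<'E'
import numpy as np
W=np.load('top0.npy')
for u,v in((367,203),(368,203)): print(W[v,u]*1000)
for u,v in((391,176),(392,176),(425,220),(426,220)): print(W[v,u]*1000)
E
```

```text
[ 584.08637794 -126.89793866   64.76456233]
[ 584.11637589 -129.33969616   64.53341356]
[ 641.76412666 -179.19738708   99.36267462]
[ 642.36888628 -182.18650621   96.78484125]
[ 534.4618532  -247.12115523  122.59295779]
[ 534.75649299 -250.13474811  120.34499162]
```

```bash
cat > arc.py <<'E'
import numpy as np
def arc(a0,a1,n,hold=0):
    t=np.radians(np.linspace(a0,a1,n+1)); p=130*np.c_[np.cos(t),np.sin(t)]/40
    q=np.round(p-p[0],2); d=np.diff(q,axis=0)
    print([[[round(x,2),round(y,2),0,0,-1] for x,y in d]+[[0,0,0,0,-1]]*hold])
if __name__=="__main__":
    arc(-112.7,-156,7,1); arc(-156,-88.5,7,1); arc(-88.5,-156,7,1)
E
python3 arc.py
```

```text
[[[np.float64(-0.32), np.float64(0.15), 0, 0, -1], [np.float64(-0.29), np.float64(0.19), 0, 0, -1], [np.float64(-0.28), np.float64(0.22), 0, 0, -1], [np.float64(-0.25), np.float64(0.24), 0, 0, -1], [np.float64(-0.22), np.float64(0.27), 0, 0, -1], [np.float64(-0.2), np.float64(0.29), 0, 0, -1], [np.float64(-0.15), np.float64(0.32), 0, 0, -1], [0, 0, 0, 0, -1]]]
[[[np.float64(0.26), np.float64(-0.48), 0, 0, -1], [np.float64(0.34), np.float64(-0.43), 0, 0, -1], [np.float64(0.41), np.float64(-0.36), 0, 0, -1], [np.float64(0.46), np.float64(-0.29), 0, 0, -1], [np.float64(0.51), np.float64(-0.21), 0, 0, -1], [np.float64(0.53), np.float64(-0.13), 0, 0, -1], [np.float64(0.54), np.float64(-0.03), 0, 0, -1], [0, 0, 0, 0, -1]]]
[[[np.float64(-0.55), np.float64(0.03), 0, 0, -1], [np.float64(-0.53), np.float64(0.12), 0, 0, -1], [np.float64(-0.5), np.float64(0.21), 0, 0, -1], [np.float64(-0.46), np.float64(0.3), 0, 0, -1], [np.float64(-0.41), np.float64(0.36), 0, 0, -1], [np.float64(-0.34), np.float64(0.43), 0, 0, -1], [np.float64(-0.26), np.float64(0.48), 0, 0, -1], [0, 0, 0, 0, -1]]]
```

apply_moves(
  targets=[
    [[-0.32, 0.15, 0, 0, -1], [-0.29, 0.19, 0, 0, -1], [-0.28, 0.22, 0, 0, -1], [-0.25, 0.24, 0, 0, -1], [-0.22, 0.27, 0, 0, -1], [-0.2, 0.29, 0, 0, -1], [-0.15, 0.32, 0, 0, -1], [0, 0, 0, 0, -1]],
  ],
)

```text
clock: 11.22
eef_pos: [0.4747, -0.1776, 0.1007]
tool_rot: [-0.023, 1.0, -0.005, 0.007]
ft_force: [15.7, -11.3, -11.3]
grip_width: 0.0225
grasp_force: 62.6
```

```bash
cat >> h.py <<'E'
def lev():
    pose(); d=get_obs()["eef_pos"][:2]*1000-[584.2,-127.5]
    a=np.degrees(np.arctan2(d[1],d[0])); print("r",np.hypot(*d).round(1),"ang",a.round(1),"lever",np.radians(a+157.25).round(3))
E
python3 -c "
from h import *
lev()"
```

```text
t 11.22 p [ 474.7 -177.6  100.7] yang 92.66 zax [ 0.015 -0.009 -1.   ] q [-0.36  0.36 -0.24  0.95 -0.   -0.4 ] F [ 15.7 -11.3 -11.3] w 22.5 g 62.6
r 120.4 ang -155.4 lever 0.032
```

```bash
python3 - <<'E'
from h import *
im,W=cloud('side')
for z0,z1 in((.063,.075),(.105,.122),(.05,.057)):
    m=(W[...,2]>z0)&(W[...,2]<z1)&(W[...,0]>.43)&(W[...,0]<.56)&(W[...,1]<-.13)&(W[...,1]>-.24)
    a=W[m]; print(z0,len(a),np.percentile(a,[2,50,98],axis=0).round(4).tolist())
uv=np.argwhere((abs(W[...,0]-.472)<.03)&(abs(W[...,1]+.17)<.04)&(abs(W[...,2]-.09)<.03)).mean(0).astype(int); print(uv)
v,u=uv; cv2.imwrite('pics/s3.png',cv2.resize(im[max(v-50,0):v+50,u-60:u+60],(720,600),interpolation=cv2.INTER_CUBIC))
lev()
E
```

```text
0.063 26 [[0.4555, -0.1748, 0.0634], [0.4645, -0.1686, 0.0704], [0.4753, -0.1652, 0.0739]]
0.105 66 [[0.4534, -0.177, 0.1052], [0.4671, -0.1582, 0.1124], [0.4832, -0.1474, 0.1212]]
0.05 95 [[0.4558, -0.1773, 0.0504], [0.5077, -0.152, 0.0545], [0.5535, -0.1311, 0.0569]]
[154 325]
t 11.27 p [ 474.7 -177.7  100.7] yang 92.64 zax [ 0.014 -0.007 -1.   ] q [-0.36  0.36 -0.24  0.96 -0.   -0.4 ] F [ 14.8  -9.5 -10.8] w 22.7 g 62.7
r 120.5 ang -155.4 lever 0.032
```

View pics/s3.png

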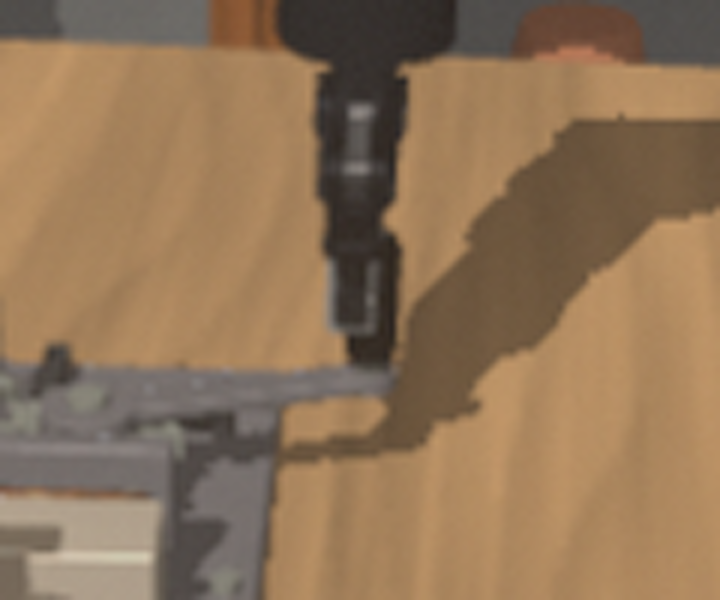

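The picture shows the grip at (372,330), about 10 mm off the finger centre (355,290). The lever is against its rest stop. I'll regrip centred.

apply_moves(
  targets=[
    [[0, 0, 0, 0, 0], [0, 0, 0, 0, 0], [0, 0, 0, 0, 0], [-0.09, -0.09, 0, 0, 0], [0, 0, 0, 0, 0], [0, 0, 0, 0, 0], [0, 0, 0, 0, 0]],
  ],
)

```text
clock: 11.85
eef_pos: [0.4638, -0.1787, 0.0993]
tool_rot: [-0.022, 1.0, 0.0, -0.0]
ft_force: [0.9, 0.2, -0.5]
grip_width: 0.0427
grasp_force: 0.0
```

```bash
python3 -c "
from h import *
lev()"
```

```text
t 11.85 p [ 463.8 -178.7   99.3] yang 92.56 zax [-0.  0. -1.] q [-0.37  0.35 -0.25  0.97  0.   -0.41] F [ 0.9  0.2 -0.5] w 42.7 g 0.0
r 130.8 ang -156.9 lever 0.005
```

apply_moves(
  targets=[
    [[0, 0, 0, 0, -1], [0, 0, 0, 0, -1], [0, 0, 0, 0, -1], [0, 0, 0, 0, -1], [0, 0, 0, 0, -1]],
  ],
)

```text
clock: 12.27
eef_pos: [0.4642, -0.1788, 0.0995]
tool_rot: [-0.022, 1.0, -0.0, 0.0]
ft_force: [-1.0, 0.2, 2.0]
grip_width: 0.0228
grasp_force: 58.6
```

```bash
python3 -c "
from arc import *
arc(-157.25,-88,7,1)
arc(-88,-156.5,7,1)
from h import *
lev()" | sed 's/np.float64(\([^)]*\))/\1/g'
```

```text
[[[0.26, -0.5, 0, 0, -1], [0.34, -0.44, 0, 0, -1], [0.42, -0.38, 0, 0, -1], [0.47, -0.3, 0, 0, -1], [0.51, -0.22, 0, 0, -1], [0.55, -0.12, 0, 0, -1], [0.56, -0.03, 0, 0, -1], [0, 0, 0, 0, -1]]]
[[[-0.55, 0.03, 0, 0, -1], [-0.54, 0.12, 0, 0, -1], [-0.52, 0.21, 0, 0, -1], [-0.47, 0.3, 0, 0, -1], [-0.41, 0.37, 0, 0, -1], [-0.34, 0.43, 0, 0, -1], [-0.26, 0.49, 0, 0, -1], [0, 0, 0, 0, -1]]]
t 12.27 p [ 464.2 -178.8   99.5] yang 92.58 zax [ 0. -0. -1.] q [-0.37  0.35 -0.25  0.97 -0.   -0.41] F [-1.   0.2  2. ] w 22.8 g 58.6
r 130.5 ang -156.9 lever 0.007
```

apply_moves(
  targets=[
    [[0.26, -0.5, 0, 0, -1], [0.34, -0.44, 0, 0, -1], [0.42, -0.38, 0, 0, -1], [0.47, -0.3, 0, 0, -1], [0.51, -0.22, 0, 0, -1], [0.55, -0.12, 0, 0, -1], [0.56, -0.03, 0, 0, -1], [0, 0, 0, 0, -1]],
  ],
)

```text
clock: 12.93
eef_pos: [0.5927, -0.2578, 0.0995]
tool_rot: [-0.023, 1.0, 0.0, 0.002]
ft_force: [0.9, 2.8, 6.0]
grip_width: 0.0223
grasp_force: 59.9
```

```bash
python3 -c "
from h import *
lev()"
```

```text
t 12.93 p [ 592.7 -257.8   99.5] yang 92.69 zax [ 0.004  0.001 -1.   ] q [-0.41  0.62  0.19  1.14  0.   -0.46] F [0.9 2.8 6. ] w 22.3 g 59.9
r 130.6 ang -86.3 lever 1.239
```

apply_moves(
  targets=[
    [[-0.55, 0.03, 0, 0, -1], [-0.54, 0.12, 0, 0, -1], [-0.52, 0.21, 0, 0, -1], [-0.47, 0.3, 0, 0, -1], [-0.41, 0.37, 0, 0, -1], [-0.34, 0.43, 0, 0, -1], [-0.26, 0.49, 0, 0, -1], [0, 0, 0, 0, -1]],
  ],
)

```text
clock: 13.6
eef_pos: [0.464, -0.1787, 0.0998]
tool_rot: [-0.023, 1.0, -0.0, 0.0]
ft_force: [-0.7, 0.4, 1.0]
grip_width: 0.0226
grasp_force: 61.1
```

```bash
python3 - <<'E'
from h import *
lev()
im,W=cloud('top'); np.save('t1.npy',W); cv2.imwrite('t1raw.png',im)
a=W[170:245,255:355].reshape(-1,3)
for n,lo,hi,y0,y1 in(("halves",.098,.112,.0,.2),("padjaw",.075,.095,-.07,.08)):
    b=a[(a[:,2]>lo)&(a[:,2]<hi)&(a[:,1]>y0)&(a[:,1]<y1)&(abs(a[:,0]-.578)<.03)]
    print(n,len(b)); h,e=np.histogram(b[:,1]*1000,bins=np.arange(-72,202,4)); print([(int(x),int(c)) for x,c in zip(e,h) if c])
E
```

```text
t 13.6 p [ 464.  -178.7   99.8] yang 92.68 zax [ 0.001 -0.    -1.   ] q [-0.37  0.35 -0.25  0.96  0.   -0.41] F [-0.7  0.4  1. ] w 22.6 g 61.1
r 130.7 ang -156.9 lever 0.006
halves 773
[(36, 35), (40, 49), (44, 25), (48, 49), (52, 51), (56, 51), (60, 25), (64, 52), (68, 51), (72, 51), (76, 26), (80, 37), (112, 16), (116, 50), (120, 50), (124, 26), (128, 51), (132, 51), (136, 27)]
padjaw 306
[(-32, 34), (-28, 52), (-24, 42), (-20, 40), (-16, 4), (20, 17), (24, 50), (28, 51), (32, 16)]
```

Two notches gained: pad and jaw each moved about 24 mm. Two more full strokes.

apply_moves(
  targets=[
    [[0.26, -0.5, 0, 0, -1], [0.34, -0.44, 0, 0, -1], [0.42, -0.38, 0, 0, -1], [0.47, -0.3, 0, 0, -1], [0.51, -0.22, 0, 0, -1], [0.55, -0.12, 0, 0, -1], [0.56, -0.03, 0, 0, -1], [0, 0, 0, 0, -1]],
  ],
)

```text
clock: 14.32
eef_pos: [0.5927, -0.2578, 0.0997]
tool_rot: [-0.024, 1.0, 0.003, 0.001]
ft_force: [0.1, 7.9, 9.4]
grip_width: 0.023
grasp_force: 62.2
```

apply_moves(
  targets=[
    [[-0.55, 0.03, 0, 0, -1], [-0.54, 0.12, 0, 0, -1], [-0.52, 0.21, 0, 0, -1], [-0.47, 0.3, 0, 0, -1], [-0.41, 0.37, 0, 0, -1], [-0.34, 0.43, 0, 0, -1], [-0.26, 0.49, 0, 0, -1], [0, 0, 0, 0, -1]],
  ],
)

```text
clock: 14.98
eef_pos: [0.4644, -0.1798, 0.0998]
tool_rot: [-0.023, 1.0, 0.001, -0.0]
ft_force: [-1.2, 0.3, 1.6]
grip_width: 0.0227
grasp_force: 61.9
```

```bash
cat > chk.py <<'E'
from h import *
lev()
im,W=cloud('top'); np.save('t2.npy',W); cv2.imwrite('t2raw.png',im)
a=W[170:245,235:365].reshape(-1,3)
for n,lo,hi,y0,y1 in(("halves",.098,.112,.0,.2),("padjaw",.075,.095,-.07,.12)):
    b=a[(a[:,2]>lo)&(a[:,2]<hi)&(a[:,1]>y0)&(a[:,1]<y1)&(abs(a[:,0]-.578)<.03)]
    print(n,len(b)); h,e=np.histogram(b[:,1]*1000,bins=np.arange(-72,202,4)); print([(int(x),int(c)) for x,c in zip(e,h) if c])
    if n=="padjaw":
        print("jaw y",np.median(b[b[:,1]<.02,1]),"pad y",np.median(b[b[:,1]>.03,1]) if (b[:,1]>.03).any() else None)
E
python3 chk.py
```

```text
t 14.98 p [ 464.4 -179.8   99.8] yang 92.67 zax [-0.001  0.003 -1.   ] q [-0.37  0.36 -0.25  0.97  0.   -0.42] F [-1.2  0.3  1.6] w 22.7 g 61.9
r 130.7 ang -156.4 lever 0.014
halves 1002
[(56, 34), (60, 25), (64, 50), (68, 51), (72, 48), (76, 26), (80, 51), (84, 53), (88, 50), (92, 25), (96, 50), (100, 39), (112, 16), (116, 50), (120, 51), (124, 23), (128, 50), (132, 51), (136, 46), (140, 29), (144, 49), (148, 53), (152, 43), (156, 34), (160, 5)]
padjaw 304
[(-12, 6), (-8, 29), (-4, 43), (0, 50), (4, 39), (44, 36), (48, 27), (52, 51), (56, 15), (112, 8)]
jaw y 0.0006527530466418352 pad y 0.05226448671245701
```

apply_moves(
  targets=[
    [[0.26, -0.5, 0, 0, -1], [0.34, -0.44, 0, 0, -1], [0.42, -0.38, 0, 0, -1], [0.47, -0.3, 0, 0, -1], [0.51, -0.22, 0, 0, -1], [0.55, -0.12, 0, 0, -1], [0.56, -0.03, 0, 0, -1], [0, 0, 0, 0, -1]],
  ],
)

```text
clock: 15.7
eef_pos: [0.5932, -0.2582, 0.0994]
tool_rot: [-0.024, 1.0, 0.004, 0.0]
ft_force: [-3.4, 12.9, 10.9]
grip_width: 0.0226
grasp_force: 62.6
```

```bash
python3 -c "
from h import *
lev()"
```

```text
t 15.7 p [ 593.2 -258.2   99.4] yang 92.79 zax [ 0.001  0.008 -1.   ] q [-0.41  0.62  0.2   1.15  0.01 -0.46] F [-3.4 12.9 10.9] w 22.6 g 62.6
r 131.0 ang -86.1 lever 1.242
```

apply_moves(
  targets=[
    [[-0.55, 0.03, 0, 0, -1], [-0.54, 0.12, 0, 0, -1], [-0.52, 0.21, 0, 0, -1], [-0.47, 0.3, 0, 0, -1], [-0.41, 0.37, 0, 0, -1], [-0.34, 0.43, 0, 0, -1], [-0.26, 0.49, 0, 0, -1], [0, 0, 0, 0, -1]],
  ],
)

```text
clock: 16.37
eef_pos: [0.4656, -0.1818, 0.0995]
tool_rot: [-0.023, 1.0, 0.001, -0.0]
ft_force: [-1.4, 1.4, 1.3]
grip_width: 0.0227
grasp_force: 61.7
```

```bash
python3 chk.py
```

```text
t 16.37 p [ 465.6 -181.8   99.5] yang 92.67 zax [-0.001  0.002 -1.   ] q [-0.37  0.36 -0.24  0.97  0.   -0.42] F [-1.4  1.4  1.3] w 22.7 g 61.7
r 130.5 ang -155.4 lever 0.032
halves 993
[(68, 26), (72, 50), (76, 25), (80, 50), (84, 51), (88, 49), (92, 25), (96, 54), (100, 49), (104, 49), (108, 24), (112, 52), (116, 49), (120, 49), (124, 26), (128, 50), (132, 51), (136, 50), (140, 28), (144, 51), (148, 52), (152, 44), (156, 33), (160, 6)]
padjaw 299
[(12, 28), (16, 51), (20, 29), (24, 48), (28, 13), (56, 31), (60, 36), (64, 41), (68, 22)]
jaw y 0.01718009973392331 pad y 0.06398221049090533
```

```bash
python3 - <<'E'
from h import *
for f,s in(("top0.npy",.025),("t1.npy",0),("t2.npy",.045)):
    W=np.load(f); a=W[170:245,235:365].reshape(-1,3)
    b=a[(a[:,2]>.078)&(a[:,2]<.092)&(a[:,1]>-.07)&(a[:,1]<.085)&(abs(a[:,0]-.578)<.03)]
    y=b[:,1]; s={"top0.npy":-.025,"t1.npy":0,"t2.npy":.045}[f]
    j,p=y[y<s],y[y>s]; print(f,[round((np.percentile(q,3)+np.percentile(q,97))*500,1) for q in(j,p)])
E
```

```text
top0.npy [np.float64(-48.8), np.float64(1.1)]
t1.npy [np.float64(-23.8), np.float64(27.9)]
t2.npy [np.float64(20.9), np.float64(63.0)]
```

apply_moves(
  targets=[
    [[0, 0, 0, 0, 0], [0, 0, 0, 0, 0], [0, 0, 0, 0, 0], [0, 0, 0, 0, 0], [0, 0, 0.5, 0, 0], [0, 0, 0.8, 0, 0], [0, 0, 0.8, 0, 0], [0, 0, 0, 0, 1]],
  ],
)

```text
clock: 17.08
eef_pos: [0.4702, -0.1854, 0.1893]
tool_rot: [-0.022, 1.0, -0.002, 0.005]
ft_force: [1.5, -0.4, 0.4]
grip_width: 0.0537
grasp_force: 0.0
```

apply_moves(
  targets=[
    [[0.63, 0, 0, 6.2, 1], [0.63, 0, 0, 6.2, 1], [0.63, 0, 0, 6.2, 1], [0.63, 0, 0, 6.2, 1], [0.63, 0, 0, 6.3, 1], [0.63, 0, 0, 6.3, 1], [0.63, 0, 0, 6.3, 1], [0, 0, 0, 0, 1]],
  ],
)

```text
clock: 17.75
eef_pos: [0.6467, -0.1836, 0.1809]
tool_rot: [-0.395, 0.919, -0.0, 0.001]
ft_force: [-0.4, 0.3, -0.2]
grip_width: 0.0851
grasp_force: 0.0
```

```bash
python3 -c "
from h import *
pose()
im,W=cloud('side')
a=W.reshape(-1,3); a=a[(a[:,2]>.065)&(a[:,2]<.092)&(a[:,0]>.61)&(a[:,0]<.67)&(a[:,1]<-.14)&(a[:,1]>-.22)]
print('knob',len(a),np.median(a,0),np.percentile(a,[2,98],axis=0))
a=W.reshape(-1,3); a=a[(a[:,2]>.07)&(a[:,2]<.122)&(a[:,0]>.43)&(a[:,0]<.5)&(a[:,1]<-.14)&(a[:,1]>-.22)]
print('grip',len(a),np.median(a,0),np.percentile(a,[2,98],axis=0))
"
```

```text
t 17.75 p [ 646.7 -183.6  180.9] yang 136.52 zax [ 0.001  0.    -1.   ] q [-0.28  0.62  0.41  1.36  0.   -1.09] F [-0.4  0.3 -0.2] w 85.1 g 0.0
knob 51 [ 0.64233917 -0.17712785  0.07925621] [[ 0.63626356 -0.18262569  0.066387  ]
 [ 0.65046704 -0.17192384  0.0910956 ]]
grip 171 [ 0.46597271 -0.17172379  0.09917189] [[ 0.45547121 -0.18257252  0.07188252]
 [ 0.47735037 -0.16685619  0.12119453]]
```

apply_moves(
  targets=[
    [[-0.1, 0.04, -0.27, 0, 1], [0, 0, -0.4, 0, 1], [0, 0, -0.4, 0, 1], [0, 0, -0.4, 0, 1], [0, 0, -0.4, 0, 1], [0, 0, -0.4, 0, 1], [0, 0, 0, 0, 1], [0, 0, 0, 0, 0]],
  ],
)

```text
clock: 18.47
eef_pos: [0.6372, -0.1821, 0.0916]
tool_rot: [-0.392, 0.92, 0.001, -0.001]
ft_force: [-0.1, -0.1, -1.3]
grip_width: 0.0753
grasp_force: 0.0
```

apply_moves(
  targets=[
    [[0, 0, 0, 0, -0.3], [0, 0, 0, 0, -1], [0, 0, 0, 0, -1], [0, 0, 0, 0, -1], [0, 0, 0, 0, -1], [0, 0, 0, 0, -1], [0, 0, 0, 0, -1], [0, 0, 0, 0, -1]],
  ],
)

```text
clock: 19.13
eef_pos: [0.6399, -0.1824, 0.0939]
tool_rot: [-0.393, 0.92, -0.001, 0.001]
ft_force: [0.0, -1.5, 6.2]
grip_width: 0.0133
grasp_force: 58.6
```

```bash
python3 -c "
from h import *
pose()"
```

```text
t 19.13 p [ 639.9 -182.4   93.9] yang 136.27 zax [ 0.003 -0.001 -1.   ] q [-0.28  0.66  0.25  1.16 -0.   -1.09] F [ 0.  -1.5  6.2] w 13.3 g 58.6
```

apply_moves(
  targets=[
    [[-0.06, 0.06, 0, 0, -1], [-0.08, 0.08, 0, 0, -1], [-0.08, 0.08, 0, 0, -1], [-0.08, 0.08, 0, 0, -1], [-0.06, 0.06, 0, 0, -1], [0, 0, 0, 0, -1], [0, 0, 0, 0, -1]],
  ],
)

```text
clock: 19.72
eef_pos: [0.6284, -0.1716, 0.094]
tool_rot: [-0.392, 0.92, -0.006, 0.003]
ft_force: [8.1, -10.4, -1.5]
grip_width: 0.0131
grasp_force: 59.1
```

```bash
python3 -c "
from h import *
pose()"
```

```text
t 19.72 p [ 628.4 -171.6   94. ] yang 136.15 zax [ 0.009 -0.008 -1.   ] q [-0.26  0.63  0.19  1.12 -0.01 -1.07] F [  8.1 -10.4  -1.5] w 13.1 g 59.1
```

apply_moves(
  targets=[
    [[-0.05, 0.05, 0, 0, -1], [-0.05, 0.05, 0, 0, -1], [0, 0, 0, 0, -1], [0, 0, 0, 0, -1]],
  ],
)

```text
clock: 20.05
eef_pos: [0.628, -0.1712, 0.0941]
tool_rot: [-0.391, 0.92, -0.01, 0.005]
ft_force: [17.5, -18.5, -9.1]
grip_width: 0.0139
grasp_force: 59.0
```

```bash
python3 -c "
from h import *
pose()"
```

```text
t 20.05 p [ 628.  -171.2   94.1] yang 136.03 zax [ 0.016 -0.015 -1.   ] q [-0.26  0.62  0.18  1.11 -0.01 -1.07] F [ 17.5 -18.5  -9.1] w 13.9 g 59.0
```

The bolt hits a firm stop at 62 mm from the axis, which is fully in. I relax the push, let go and retreat.

apply_moves(
  targets=[
    [[0.05, -0.05, 0, 0, -1], [0.05, -0.05, 0, 0, -1], [0, 0, 0, 0, -0.3], [0, 0, 0, 0, -0.1], [0, 0, 0, 0, -0.1], [0, 0, 0, 0, -0.1], [0, 0, 0, 0, -0.1], [0, 0, 0, 0, -0.1]],
  ],
)

```text
clock: 20.72
eef_pos: [0.6241, -0.167, 0.0922]
tool_rot: [-0.393, 0.919, 0.0, -0.0]
ft_force: [-0.2, 0.7, -0.7]
grip_width: 0.0385
grasp_force: 0.0
```

apply_moves(
  targets=[
    [[0, 0, 0.3, 0, -0.1], [0, 0, 0.5, 0, -0.1], [0, 0, 0.8, 0, -0.1], [-0.3, -0.6, 0.8, 0, -0.1], [-0.6, -0.8, 0.8, 0, -0.1], [-0.6, -0.8, 0.3, 0, -0.1], [-0.6, -0.8, 0, 0, -0.1], [0, 0, 0, 0, -0.1]],
  ],
)

```text
clock: 21.38
eef_pos: [0.5416, -0.287, 0.2285]
tool_rot: [-0.39, 0.921, -0.002, -0.0]
ft_force: [0.7, 0.4, -0.7]
grip_width: 0.0382
grasp_force: 0.0
```

```bash
python3 - <<'E'
from h import *
pose()
im,W=cloud('top'); cv2.imwrite('pics/t9.png',cv2.resize(im[150:270,210:450],(800,400),interpolation=cv2.INTER_CUBIC))
a=W.reshape(-1,3); k=a[(a[:,2]>.085)&(a[:,2]<.1)&(a[:,0]>.61)&(a[:,0]<.67)&(a[:,1]<-.15)&(a[:,1]>-.21)]
print("knob",len(k),np.median(k,0), np.hypot(*(np.median(k,0)[:2]-[.5842,-.1275])))
b=W[170:245,235:365].reshape(-1,3); b=b[(b[:,2]>.078)&(b[:,2]<.092)&(b[:,1]>-.02)&(b[:,1]<.085)&(abs(b[:,0]-.578)<.03)]
for q in(b[b[:,1]<.045,1],b[b[:,1]>.045,1]): print((np.percentile(q,3)+np.percentile(q,97))*500)
E
```

```text
t 21.38 p [ 541.6 -287.   228.5] yang 135.86 zax [ 0.001 -0.004 -1.   ] q [-0.49  0.47  0.29  1.39 -0.   -1.29] F [ 0.7  0.4 -0.7] w 38.2 g 0.0
knob 42 [ 0.62943791 -0.16928821  0.0931393 ] 0.06158509262354127
20.85773651176192
62.99115122314498
```

View pics/t9.png

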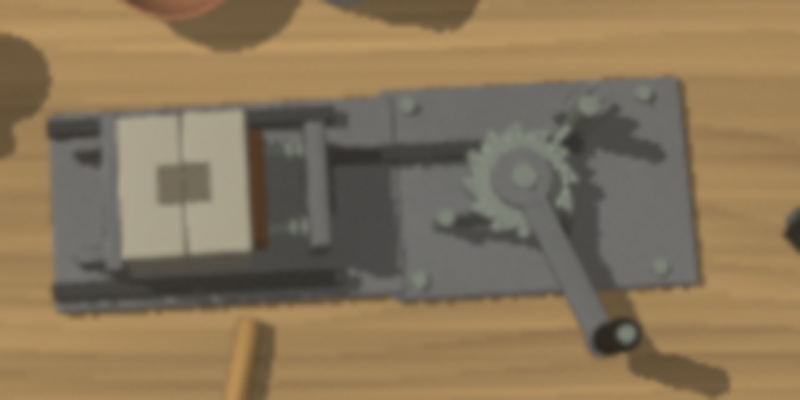

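The picture shows the halves shut (seam at (183,185)), the knob in at (588,105) (61.6 mm from the axis) and the lever at rest. The springs are in by about 8 mm and nothing is being touched.

```bash
python3 -c "
from h import *
print(order.job_done())"
```

```text
the job is handed in; nothing more can be done
None
```

The job is handed in at about 21 s of the 72 s. By my last measurements the mould is shut, the springs are squeezed by about 8 mm, the lever is at rest and the bolt is fully in; no verdict came back.

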